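Sweep the sample pucks into the trough and shut its flap

ROBOT

A 7-joint arm with a two-finger parallel gripper is mounted at the origin on a cart in front of the work surface, level with it; the furniture and walls round the work are solid. World frame = base frame: x ahead of the robot, y to its left, z up, the work surface at z = 0. Lengths are in mm, angles in degrees, forces in N, time in s.
With the tool pointing down it reaches from about 425 to 925 mm from the base axis. Payload 6.8 kg.
Tool frame: the origin (TCP) lies between the finger pads; the fingertips stand 8 mm ahead of it and the grasp point (between the pads) lies 11 mm behind it; z points along the fingers, y is the line along which they close (so a half turn about z gives the same grasp; the last joint's range is limited). The gripper opens to 85 mm and grips with 20 to 120 N. Pads are 22 mm wide; open, the fingers measure 114 mm over their backs; the gripper's body (76 mm by 85 mm) begins 54 mm behind the grasp point. The pads swing forward as they close: fully open they stand 13 mm farther back than shut.
Start: joints at [-72.771, 27.33, 1.283, 89.118, -0.659, 63.558, -4.761], TCP at [268.316, 619.398, 239.308] pointing down, gripper open.
Joint ranges: [-169.35, 169.35], [-19.33, 120.38], [-80.79, 83.38], [13.8, 139.57], [-78.32, 258.32], [9.67, 109.79], [-169.56, 169.56]. Speed limits (degrees/s): [136.94, 136.94, 180, 180, 180, 180, 180].

INTERFACE

Orientations are given as a 3x3 rotation matrix whose columns are the frame's x, y, z axes.
In Python, from station import bot gives the robot as it stands. The module is installed in compiled form; this text tells all that it offers.
- The arm moves only by the shell command python3 -m creep 'ROWS' [OPENING] [FORCE]. ROWS is JSON, a list of rows, each a list of 4 numbers: the shift along the tool's x, y, z in cm, then the turn about the tool's z in degrees. In form: [[dx, dy, dz, turn], ...]. A call has 1 to 12 rows; each row is the pose to reach, as a shift and turn from the pose commanded when the call began, along the tool's axes at that moment; what a row does not reach only later rows make up. A row lasts 1/12 s, in which the tool goes at most 41.7 mm and 7.16 degrees, less where a joint would pass 70% of its speed; a pose out of reach is approached as far as the arm can. A call with a gripper value outside its range is refused whole. OPENING is the finger opening in cm, from 0 to 8.54, set as the call begins (- or left out, the last holds). The fingers move at their own pace and stop on an object; FORCE is the grip in N (left out, the last holds). Time passes only in rows, so rows that repeat a pose let the fingers close. It gives the time, the measured TCP pose, the force, the opening and the grip force at its end, in the units of the state.
- bot.state(): the state, without advancing time (a new reading comes with each control period).
- bot.capture(name): name is "side" or "top" or "wrist"; returns (picture, depth): 420x560x3 uint8, blue, green, red; 420x560 float32, mm along the optical axis (not along the pixel's ray), 0 where there is no reading.
- bot.camera_model(name): a dict with "intrinsics" (3x3 intrinsics, pixels), "k1" (the pictures are not rectified: a ray, as slopes to the right and down, at radius r is drawn at 1 + k1 r^2 times it, then the intrinsics apply), "R" (3x3) and "t" (3): a world point X has camera coordinates R X + t. Camera axes: x right, y down, z forward; pixel columns grow to the right and rows downward; lengths in mm; the calibration is good to about 2 mm. A picture is of the moment at which its call begins: read the wrist's pose just before it. camera_model takes no time and is no camera call; for the wrist camera it gives the pose at the moment of the call.
- bot.close_job(): hands the job in; it is judged then, once.
The state is a dict: "t": time; "joints": joint angles; "qvel": joint speeds; "tau": joint torques, N m; "position": TCP position; "orientation": TCP orientation; "wrist_force": force on the tool from outside, world axes, zero at the start; "ft_torque": the same for the moment, N m; "finger_gap": finger opening in mm; "finger_force": force on a finger pad.
Only numpy, scipy, OpenCV 4.12 (cv2) and the standard library are available. Lean on these libraries where they do the work, as an engineer would, in place of code of your own. Each camera call takes 0.05 s, during which the arm holds its last target. There are 200 camera calls.

TASK

Clear the sorting tray: with the fingertips, sweep the three round resin pucks across its deck and over the edge into the trough along its side, leaving the V-grooved clamp insert that stands among them where it is. Then push the trough's hinged flap over and press it down until it lies fully shut. Only push: pick nothing up, and leave the other things on the desk alone.

Things in the scene. Friction and masses are not known exactly. Their poses are not given: they have to be found in the camera images.
- tray: Grey sorting tray, fixed on the desk, 214 mm (its x) by 233 mm (its y), turned up to 0.3 rad, on four rubber feet 14 mm high; origin on the desk under its middle, z up. Flat metal deck: top at z = 56 mm, tray x -101 to +101 mm, y -109 to +60 mm. A rim 6 mm wide stands 10 mm above the deck along both ends and the back (-y) side; the fourth side, at y = +60 mm, is open to the trough.
- deck_edge (a point): Middle of the deck's open edge (tray x = 0, y = +60 mm, z = 56 mm); axes as the tray's. Here the deck drops straight into the trough. The pucks and the insert start side by side on the deck in four lanes near tray x = -72, -24, +24 and +72 mm (which is in which varies), centres 35 to 100 mm short of this edge.
- trough_mid (a point): Middle of the trough's floor (tray x = 0, y = +86 mm, z = 16 mm); axes as the tray's. The trough is 202 mm long (tray x), 52 mm wide (y +60 to +112 mm), 40 mm deep below the deck, with end walls up to z = 58 mm and an outer wall, y +112 to +118 mm, on which the flap is hinged.
- trough_flap (a joint): Angle of the trough's flap. 0: shut, flush over the trough (top at z = 56 mm, rolled free edge to 59 mm, meeting the deck's edge); 1.57: upright. It starts open, leaning outward (to tray +y), at 1.75 to 2.0, and opens to 2.1 at most. The hinge is slightly stiff (0.03 N m, under 1 N at the free edge): the flap stays at whatever angle it is left, so push it all the way down.
- flap_hinge (a point): Middle of the flap's hinge line, which runs along tray x (tray x = 0, y = +115 mm, z = 54 mm); axes as the tray's. The flap is an aluminium plate 198 mm long (tray x), 54 mm wide from the hinge line and 4 mm thick.
- flap_edge (a point): Middle of the flap's free edge, a thin rolled bead 51.5 mm from the hinge line; moves with the flap. Its y axis points from the free edge to the hinge line, its x axis along the hinge.
- puck_1 (a point): Cast resin sample puck: a plain upright cylinder 30 mm across and 18 mm high, about 18 g, one of three lying flat on the tray's deck; all three go into the trough, whatever their colour. This point is the middle of the puck, 9 mm above its underside and 65 mm above the desk at the start; z along the puck's axis.
- puck_2 (a point): Cast resin sample puck: a plain upright cylinder 30 mm across and 18 mm high, about 18 g, one of three lying flat on the tray's deck; all three go into the trough, whatever their colour. This point is the middle of the puck, 9 mm above its underside and 65 mm above the desk at the start; z along the puck's axis.
- puck_3 (a point): Cast resin sample puck: a plain upright cylinder 30 mm across and 18 mm high, about 18 g, one of three lying flat on the tray's deck; all three go into the trough, whatever their colour. This point is the middle of the puck, 9 mm above its underside and 65 mm above the desk at the start; z along the puck's axis.
- insert: Clamp insert: a small metal block 26 x 22 x 18 mm with a V groove across its top, standing on the deck in one of the four lanes. Stays where it is. Origin at the centre of its underside.
- loupe: Bystander: black round eye loupe, 42 mm across and 37 mm high, on the desk right of the tray. Origin at the centre of its underside.
- tweezers: Bystander: steel tweezers, 127 mm long, on the desk to the right. Origin at the centre of the underside.
- mouse: Bystander: computer mouse, 108 x 60 x 35 mm, on the desk to the right. Origin at the centre of its underside.
- side_cutter: Bystander: side cutters, 96 mm long, on the desk to the right. Origin at the centre of the underside.
- spare_insert: Bystander: second clamp insert, 26 x 22 x 18 mm, on the desk to the right, not on the tray. Origin at the centre of its underside.

How it is judged:
By the outcome, as a careful person would: the job done as asked, in the order asked, and still so for the second after the job is handed in, with the robot touching nothing.
It also fails if it takes over 48 s, if anything falls off the work surface, if the arm or the gripper's body presses on something with over 40 N, if the wrist force passes 120 N, or if a joint passes its speed limit or range.

## Working session

There is one attempt and no reset: what is moved stays moved. The work goes in short steps, Python scripts to look and compute and a shell command to move; the robot and the scene stay as the last step left them, time stands still between calls to the robot, and variables do not carry over. Pictures are saved under pics/ and viewed, at most 10 in all, crops included, and the job is handed in when it is done.

```bash
mkdir -p pics
cat > h.py <<'E'
import numpy as np, cv2
from station import bot
def grab(n,save=None):
    m=bot.camera_model(n); im,d=bot.capture(n)
    if save: cv2.imwrite('pics/'+save,im)
    return im,d,m
def und(m,uv):
    K=np.array(m['intrinsics'],float); p=(np.atleast_2d(uv)-K[:2,2])/[K[0,0],K[1,1]]
    q=p.copy()
    for _ in range(20): q=p/(1+m['k1']*(q**2).sum(1,keepdims=True))
    return q
def onplane(m,uv,z):
    q=und(m,uv); R=np.array(m['R']);t=np.array(m['t'])
    d=np.c_[q,np.ones(len(q))]@R; c=-R.T@t
    return c+d*((z-c[2])/d[:,2])[:,None]
def proj(m,X):
    c=np.atleast_2d(X)@np.array(m['R']).T+np.array(m['t']); q=c[:,:2]/c[:,2:]
    q=q*(1+m['k1']*(q**2).sum(1,keepdims=True)); K=np.array(m['intrinsics'],float)
    return q*[K[0,0],K[1,1]]+K[:2,2]
def cloud(m,d):
    v,u=np.mgrid[:d.shape[0],:d.shape[1]]; q=und(m,np.c_[u.ravel(),v.ravel()]); z=d.ravel()[:,None]
    X=(np.c_[q,np.ones(len(q))]*z-np.array(m['t']))@np.array(m['R']); X[z[:,0]==0]=np.nan
    return X.reshape(*d.shape,3)
E
python3 - <<'E'
from h import *
np.set_printoptions(precision=3,suppress=True)
s=bot.state(); print(s['t'],s['position'],s['orientation'],s['wrist_force'])
for n in('top','side'):
    im,d,m=grab(n,n+'0.png'); np.savez(n+'0',im=im,d=d); print(n,-np.array(m['R']).T@np.array(m['t']),np.array(m['R'])[2],m['k1'])
E
```

```text
0.0 [268.117 618.821 238.323] [[-0.918  0.398 -0.001]
 [ 0.398  0.918 -0.002]
 [-0.    -0.002 -1.   ]] [-0.829 -0.451 -0.425]
top [ 323.911    1.089 1045.395] [ 0.243  0.003 -0.97 ] -0.10525441177526251
side [  270.5   -1199.511   719.653] [ 0.209  0.861 -0.463] -0.06958123348587217
```

View pics/top0.png

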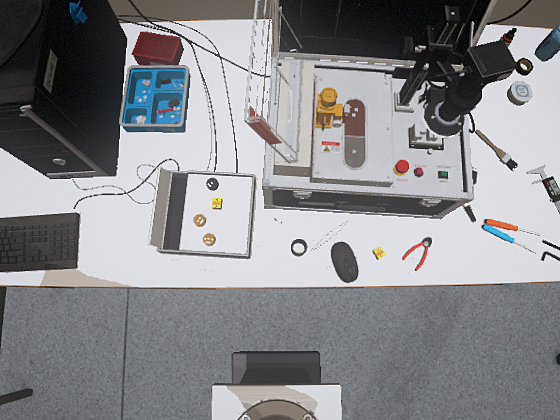

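View pics/side0.png

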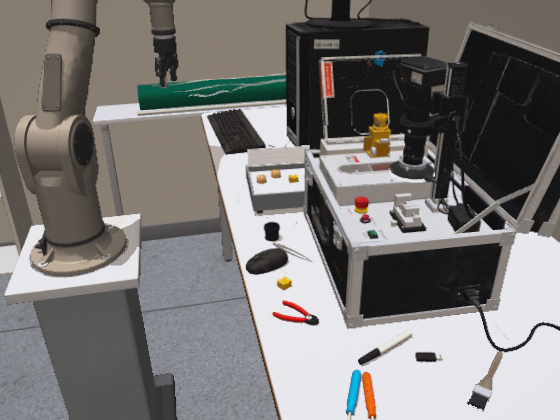

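The top view shows the tray around (205,212), with its trough and flap on the left (flap near (157,210)). Tan pucks are at (199,220) and (208,239), a black puck at (212,184) and the yellow insert at (217,203). The side view confirms the flap is upright, leaning outward.

Run:
```python
from h import *
im=np.load('top0.npz')['im']; cv2.imwrite('pics/crop0.png',cv2.resize(im[155:275,135:275],None,fx=5,fy=5,interpolation=cv2.INTER_CUBIC))
```

```text
(no output)
```

View pics/crop0.png

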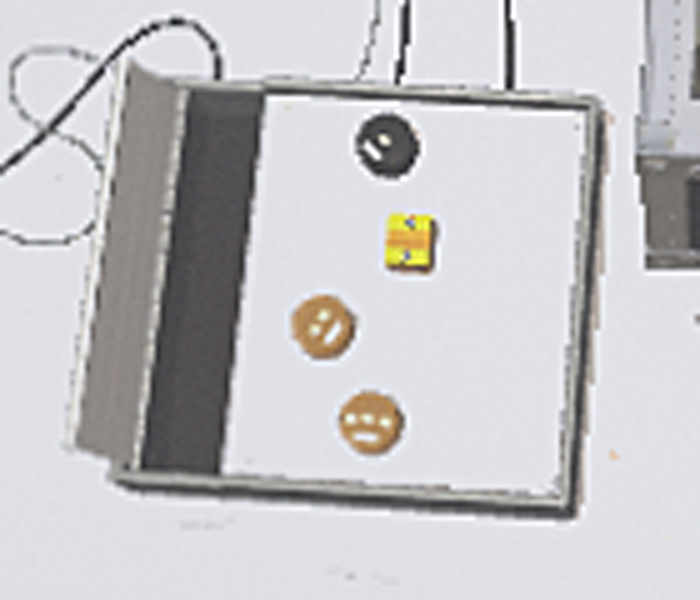

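The crop shows the open deck edge from (263,95) to (220,472), with the flap leaning outward to its left. The pucks are at (388,146), (324,327) and (371,423), and the insert is at (410,242).

Run:
```python
from h import *
np.set_printoptions(precision=1,suppress=True)
f=np.load('top0.npz'); im=f['im'];d=f['d']; m=bot.camera_model('top')
c=lambda *p:(np.array(p)+.5)/5-.5+[135,155]
# outlines
e=onplane(m,c((263,95),(220,472)),56); print('edge',e)
r=onplane(m,c((603,100),(575,515),(115,480)),66); print('rim outer',r)
ty=e[0]-e[1]; print(np.degrees(np.arctan2(ty[1],ty[0])), np.degrees(np.arctan2(*(r[0]-r[1])[1::-1])))
hsv=cv2.cvtColor(im,cv2.COLOR_BGR2HSV)
roi=np.zeros(im.shape[:2],bool); roi[177:252,189:247]=1
g=cv2.cvtColor(im,cv2.COLOR_BGR2GRAY)
mask=(((hsv[...,1]>70)|(g<110))&roi).astype(np.uint8)
n,l,st,ce=cv2.connectedComponentsWithStats(mask)
for i in range(1,n):
    if st[i,4]>40: print(st[i],ce[i],onplane(m,ce[i:i+1],70))
X=cloud(m,d)
dk=X[205:215,226:236].reshape(-1,3); print('deck z',np.nanmedian(dk,0))
for uv in ((263,95),(220,472),(388,146),(410,242),(324,327),(371,423),(140,100),(100,400),(125,65),(70,440),(188,90),(140,450)):
    u,v=np.round(c(uv)).astype(int)[0] if c(uv).ndim>1 else np.round(c(uv)).astype(int); print(uv,X[v,u])
```

```text
edge [[681.1 228.2  56. ]
 [482.5 240.7  56. ]]
rim outer [[672.8  49.7  66. ]
 [458.8  62.5  66. ]
 [477.  290.8  66. ]]
-3.6233816395879295 -3.4197955163657943
[207 178  12  12  99] [212.6 183.5] [[648.5 158.2  70. ]]
[212 198  10  12 106] [216.6 203.1] [[596.6 146.4  70. ]]
[194 214  12  12  95] [199.1 219.7] [[553.8 189.1  70. ]]
[203 234  13  12  93] [208.9 239. ] [[504.9 162.9  70. ]]
deck z [582.6 112.6  55.7]
(263, 95) [682.7 230.4  48.4]
(220, 472) [488.7 249.1  16.9]
(388, 146) [646.6 159.4  71.7]
(410, 242) [597.1 145.6  68.7]
(324, 327) [552.1 188.6  74.1]
(371, 423) [504.2 162.3  73.2]
(140, 100) [666.6 282.7  88.1]
(100, 400) [511.6 292.4  90.3]
(125, 65) [678.  285.6 108.4]
(70, 440) [489.3 301.4 104.8]
(188, 90) [683.5 268.6  55.6]
(140, 450) [493.2 281.7  52.9]
```

```bash
cat >> h.py <<'E'
TH=np.radians(-3.5); TX=np.array([np.cos(TH),np.sin(TH),0]); TY=np.array([-np.sin(TH),np.cos(TH),0]); O=np.array([575.5,173.,0])
def tr(X): X=np.asarray(X,float)-O; return np.stack([X@TX,X@TY,X[...,2]],-1)
def off(x,y,z):
    s=bot.state(); R=np.array(s['orientation']); W=O+x*TX+y*TY+np.array([0,0,z])
    dang=np.degrees(np.arctan2(TY[1],TY[0])-np.arctan2(R[1,0],R[0,0]))
    print('shift cm',(R.T@(W-s['position'])/10).round(2),'turn',round(-dang,2))
E
python3 - <<'E'
from h import *
np.set_printoptions(precision=1,suppress=True)
for p in ((647.5,158.7,74),(597,146,74),(553,189,74),(504.5,162.6,74)): print(tr(p))
f=np.load('top0.npz'); m=bot.camera_model('top'); X=cloud(m,f['d']).reshape(-1,3); 
for x in range(400,800,40): print(x,[int(np.nan_to_num(np.nanmax(np.r_[0,X[(abs(X[:,0]-x-20)<20)&(abs(X[:,1]-y-20)<20),2]]))) for y in range(-120,440,40)])
for t in ((-71,-55,110),(-71,-55,70)): off(*t)
E
```

```text
[72.7 -9.9 74. ]
[ 23.1 -25.6  74. ]
[-23.4  14.6  74. ]
[-70.2 -14.7  74. ]
400 [3, 5, 4, 5, 5, 5, 4, 5, 6, 4, 5, 5, 5, 4]
440 [4, 39, 4, 3, 68, 69, 70, 68, 68, 61, 60, 4, 5, 4]
480 [32, 41, 5, 4, 68, 61, 76, 79, 60, 57, 108, 5, 5, 5]
520 [4, 4, 3, 5, 68, 60, 59, 76, 77, 61, 108, 4, 4, 4]
560 [202, 203, 202, 203, 68, 60, 75, 77, 73, 72, 109, 5, 5, 5]
600 [233, 299, 390, 443, 428, 61, 76, 74, 60, 79, 108, 11, 13, 4]
640 [233, 256, 391, 442, 435, 71, 76, 76, 60, 87, 109, 11, 10, 13]
680 [278, 256, 274, 445, 432, 7, 68, 68, 68, 92, 106, 10, 8, 433]
720 [332, 256, 263, 442, 433, 5, 5, 8, 5, 10, 8, 10, 6, 435]
760 [331, 256, 269, 444, 431, 10, 4, 8, 5, 5, 5, 4, 5, 436]
shift cm [-41.1 -36.3  12.9] turn 70.08
shift cm [-41.1 -36.3  16.9] turn 70.08
```

```bash
python3 -m creep '[[-41.1,-36.3,8,70],[-41.1,-36.3,8,70],[-41.1,-36.3,8,70],[-41.1,-36.3,8,70],[-41.1,-36.3,8,70],[-41.1,-36.3,8,70],[-41.1,-36.3,8,70],[-41.1,-36.3,8,70],[-41.1,-36.3,8,70],[-41.1,-36.3,8,70],[-41.1,-36.3,8,70],[-41.1,-36.3,8,70]]' 1.4 20
python3 - <<'E'
from h import *
f=np.load('top0.npz'); m=bot.camera_model('top'); X=cloud(m,f['d']).reshape(-1,3)
for a in range(590,760,30):
    q=X[(X[:,0]>a)&(X[:,0]<a+30)&(X[:,1]<110)&(X[:,1]>20)&(X[:,2]>110)]
    print(a,len(q),np.sort(q[:,1])[-6:].round() , np.sort(q[:,2])[:4].round())
off(-70.5,-45,110)
E
```

```text
t: 1.1
position: [478.6, 169.7, 166.8]
orientation: [[0.06, 0.998, -0.0], [0.998, -0.06, 0.0], [0.0, -0.0, -1.0]]
wrist_force: [1.1, 0.4, 0.4]
finger_gap: 14.1
finger_force: 0.0
590 76 [28. 28. 28. 28. 29. 29.] [115. 116. 117. 119.]
620 290 [50. 51. 51. 51. 51. 51.] [196. 196. 197. 197.]
650 209 [51. 51. 51. 51. 51. 51.] [196. 197. 197. 198.]
680 76 [49. 49. 49. 49. 50. 50.] [197. 199. 199. 199.]
710 49 [47. 47. 47. 47. 47. 47.] [426. 426. 427. 427.]
740 61 [44. 46. 46. 46. 46. 46.] [394. 400. 411. 415.]
shift cm [-3.58  2.6   5.68] turn 0.08
```

```bash
python3 -m creep '[[-3.8,2.6,1,0],[-3.8,2.6,2,0],[-3.8,2.6,2,0],[-3.8,2.6,2,0]]'
python3 - <<'E'
from h import *
im,d,m=grab('wrist','w1.png'); X=tr(cloud(m,d)); np.set_printoptions(precision=1,suppress=True)
hsv=cv2.cvtColor(im,cv2.COLOR_BGR2HSV)
mask=((X[...,2]>68)&(X[...,2]<84)&(abs(X[...,0])<95)&(X[...,1]<50)&(X[...,1]>-100)).astype(np.uint8)
n,l,st,ce=cv2.connectedComponentsWithStats(mask)
for i in range(1,n):
    if st[i,4]>150: print(st[i],np.median(X[l==i],0),tr(onplane(m,ce[i:i+1],74)))
s=bot.state(); print(tr(s['position'])); off(-70.5,-46,70)
E
```

```text
t: 1.43
position: [501.4, 131.9, 146.5]
orientation: [[0.061, 0.998, -0.002], [0.998, -0.061, -0.001], [-0.001, -0.002, -1.0]]
wrist_force: [-0.5, -0.2, 0.2]
finger_gap: 14.1
finger_force: 0.0
[ 330  121   47   46 1654] [-23.   16.3  73.8] [[-23.1  16.5  74. ]]
[ 467  158   47   43 1519] [72.6 -6.7 73.8] [[72.5 -6.6 74. ]]
[ 260  165   43   43 1446] [-69.7 -11.7  73.9] [[-69.8 -11.7  74. ]]
[ 393  186   44   33 1211] [ 24.6 -23.2  72.2] [[ 22.2 -22.7  74. ]]
[-71.5 -44.3 146.9]
shift cm [-0.2  0.1  7.7] turn 0.15
```

View pics/w1.png

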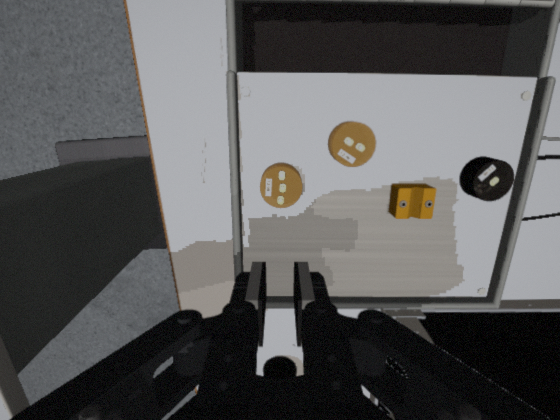

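The wrist view shows the fingers centred on the lower tan puck at (281,186). The other tan puck is at (352,144), the black one at (487,179) and the insert at (413,202). The deck's open edge runs from (238,72) to (540,76).

```bash
python3 - <<'E'
from h import *
np.set_printoptions(precision=1,suppress=True)
m=bot.camera_model('wrist')
print(tr(onplane(m,[(238,72),(390,74),(537,76)],56)), tr(onplane(m,[(232,72),(553,79)],66)))
E
python3 -m creep '[[-0.3,0.1,2.5,0],[-0.3,0.1,5,0],[-0.3,0.1,7,0],[-0.3,0.1,7.6,0],[-0.3,0.1,7.6,0]]'
```

```text
[[-98.5  62.6  56. ]
 [  2.6  61.9  56. ]
 [103.2  62.5  56. ]] [[-101.    61.4   66. ]
 [ 106.7   59.8   66. ]]
t: 1.9
position: [501.5, 130.4, 70.2]
orientation: [[0.057, 0.998, -0.003], [0.998, -0.057, -0.0], [-0.001, -0.003, -1.0]]
wrist_force: [-0.3, 0.3, -0.1]
finger_gap: 13.9
finger_force: 0.0
```

```bash
python3 -m creep '[[0.5,0,0,0],[1.5,0,0,0],[2.7,0,0,0],[3.9,0,0,0],[5.1,0,0,0],[6.3,0,0,0],[7.5,0,0,0],[8.7,0,0,0],[9.7,0,0,0],[10.5,0,0,0],[10.5,0,0,0]]'
python3 - <<'E'
from h import *
im,d,m=grab('wrist','w2.png'); s=bot.state(); print(tr(s['position']),s['wrist_force']); off(-23.3,60,110); off(-23.3,-18,110)
E
```

```text
t: 2.82
position: [509.1, 236.3, 71.0]
orientation: [[0.057, 0.998, 0.0], [0.998, -0.057, 0.001], [0.001, 0.0, -1.0]]
wrist_force: [-0.6, 1.3, -1.1]
finger_gap: 14.1
finger_force: 0.0
[-70.08654417  57.57878606  70.95054254] [ 0.05501256 -0.01826995  0.74917821]
shift cm [ 0.23  4.68 -3.91] turn 0.17
shift cm [-7.57  4.66 -3.91] turn 0.17
```

View pics/w2.png

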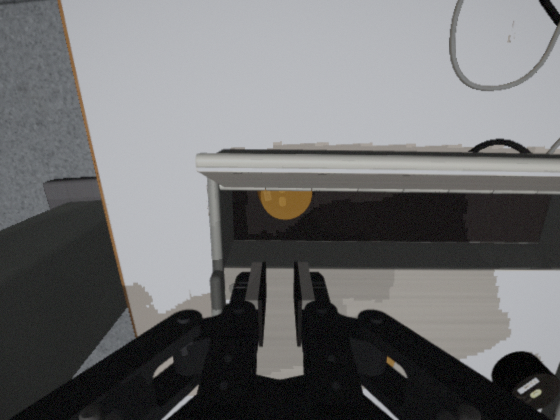

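The first puck lies in the trough at (285,203), and the flap leans outward with its bead along row 160. Next is the second tan puck.

```bash
python3 -m creep '[[0,0,-2,0],[-1,0.5,-4,0],[-4,2.5,-4,0],[-7.5,4.55,-4,0],[-7.5,4.55,-4,0],[-7.5,4.55,-4,0],[-7.5,4.55,-2,0],[-7.5,4.55,0,0],[-7.5,4.55,0,0]]'
python3 - <<'E'
from h import *
s=bot.state(); print(tr(s['position']),s['wrist_force']); off(-24.5,60,70)
E
```

```text
t: 3.62
position: [547.1, 156.1, 67.9]
orientation: [[0.059, 0.998, -0.006], [0.998, -0.059, -0.002], [-0.002, -0.006, -1.0]]
wrist_force: [-0.2, 0.4, -0.5]
finger_gap: 13.7
finger_force: 0.0
[-27.33218482 -18.61934467  67.94675415] [-0.23422014  0.39555872 -0.48985622]
shift cm [ 7.86  0.3  -0.22] turn 0.12
```

```bash
python3 -m creep '[[0,0.1,-0.1,0],[0.8,0.2,-0.1,0],[2,0.2,-0.1,0],[3.2,0.2,-0.1,0],[4.4,0.2,-0.1,0],[5.6,0.2,-0.1,0],[6.7,0.2,-0.1,0],[7.7,0.2,-0.1,0],[7.7,0.2,-0.1,0]]'
python3 - <<'E'
from h import *
s=bot.state(); print(tr(s['position']),s['wrist_force']); off(73,55,120); off(73,-38,120);  off(73,-38,70)
E
```

```text
t: 4.37
position: [556.4, 236.6, 72.0]
orientation: [[0.056, 0.998, 0.0], [0.998, -0.056, 0.002], [0.002, 0.0, -1.0]]
wrist_force: [-0.0, -0.6, -0.5]
finger_gap: 14.1
finger_force: 0.0
[-22.92754278  62.2746483   72.03573524] [-0.03964988 -0.63990842 -0.49490913]
shift cm [-0.77  9.59 -4.8 ] turn 0.29
shift cm [-10.07   9.54  -4.81] turn 0.29
shift cm [-10.08   9.54   0.19] turn 0.29
```

```bash
python3 -m creep '[[0,0,-2.5,0],[-1,1,-5,0],[-4,4,-5,0],[-7,7,-5,0],[-10.1,9.5,-5,0],[-10.1,9.5,-5,0],[-10.1,9.5,-5,0],[-10.1,9.5,-5,0]]'
python3 - <<'E'
from h import *
im,d,m=grab('wrist','w3.png'); X=tr(cloud(m,d)); np.set_printoptions(precision=1,suppress=True)
s=bot.state(); print(tr(s['position']),s['wrist_force'])
mask=((X[...,2]>68)&(X[...,2]<84)&(abs(X[...,0])<95)&(X[...,1]<50)&(X[...,1]>-100)).astype(np.uint8)
n,l,st,ce=cv2.connectedComponentsWithStats(mask)
for i in range(1,n):
    if st[i,4]>150: print(st[i],np.median(X[l==i],0))
off(73,-39,70)
E
```

```text
t: 5.03
position: [645.1, 126.0, 121.7]
orientation: [[0.061, 0.998, -0.001], [0.998, -0.061, 0.0], [-0.0, -0.001, -1.0]]
wrist_force: [-0.6, 0.4, -0.0]
finger_gap: 13.9
finger_force: 0.0
[ 71.8 -41.3 121.7] [ 0.2  0.1 -0.1]
[ 258  168   49   48 1830] [74.7 -6.8 73.9]
[ 177  199   46   37 1500] [ 22.7 -23.2  72.3]
shift cm [0.2 0.1 5.2] turn 0.12
```

View pics/w3.png

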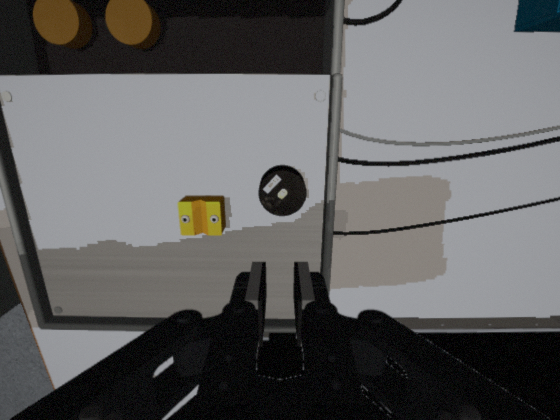

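Two tan pucks are in the trough at (62,22) and (133,22), the insert is undisturbed at (201,217), and the black puck at (283,190) is straight ahead of the fingers.

```bash
python3 -m creep '[[0.2,0.2,1.5,0],[0.2,0.2,3.5,0],[0.2,0.2,5,0],[0.2,0.2,5.1,0],[0.2,0.2,5.1,0]]'; python3 -m creep '[[0.5,0,0,0],[1.5,0,0,0],[2.7,0,0,0],[3.9,0,0,0],[5.1,0,0,0],[6.3,0,0,0],[7.5,0,0,0],[8.7,0,0,0],[9.6,0,0,0],[9.9,0,0,0],[9.9,0,0,0]]'
python3 - <<'E'
from h import *
im,d,m=grab('wrist','w4.png'); s=bot.state(); print(tr(s['position']),s['wrist_force'])
np.set_printoptions(precision=1,suppress=True)
X=tr(cloud(m,d)); q=X[(abs(X[...,0])<90)&(X[...,1]>110)&(X[...,1]<150)&(X[...,2]>65)]; print(len(q),np.percentile(q,[1,50,99],axis=0))
off(0,50,180); off(0,185,180)
E
```

```text
t: 5.5
position: [646.1, 129.5, 69.5]
orientation: [[0.058, 0.998, -0.003], [0.998, -0.058, -0.0], [-0.001, -0.003, -1.0]]
wrist_force: [-0.6, 0.2, 0.5]
finger_gap: 13.7
finger_force: 0.0
t: 6.42
position: [653.3, 228.7, 70.9]
orientation: [[0.058, 0.998, -0.0], [0.998, -0.058, 0.0], [0.0, -0.0, -1.0]]
wrist_force: [-0.2, 0.4, -1.1]
finger_gap: 13.8
finger_force: 0.0
[74.4750311  58.91569449 70.95239085] [-0.4150304  -0.29871057  0.41067205]
9259 [[-32.1 110.4  75.1]
 [ 35.5 122.  105. ]
 [ 88.9 126.3 107. ]]
shift cm [ -0.9  -7.5 -10.9] turn 0.11
shift cm [ 12.6  -7.4 -10.9] turn 0.11
```

View pics/w4.png

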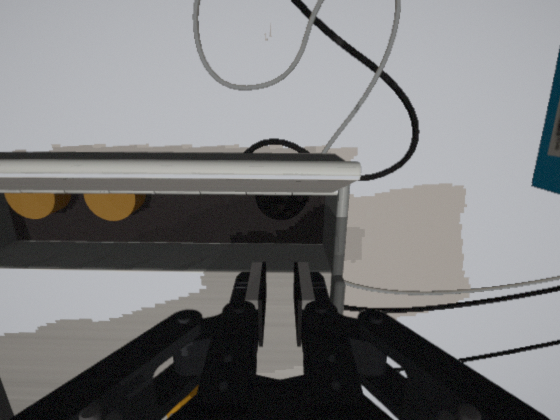

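All three pucks are now in the trough: tan at (35,205) and (113,205), black at (282,205). Next I raise the tool and cross to the outer side of the flap.

```bash
python3 -m creep '[[0,0,-3,0],[0,0,-6.5,0],[0,-2,-10,0],[1,-4,-11,0],[4,-7,-11,0],[7.5,-7.4,-11,0],[11,-7.4,-11,0],[13,-7.4,-11,0],[13,-7.4,-11,0],[13,-7.4,-8,0],[13,-7.4,-5,0],[13,-7.4,-2.5,0]]'; python3 -m creep '[[0,0,0,0],[0,0,0,0]]'
python3 - <<'E'
from h import *
s=bot.state(); print(tr(s['position']),s['wrist_force']); off(0,150,97);off(0,112,99); off(0,100,94); off(0,91,83); off(0,86,70)
E
```

```text
t: 7.47
position: [587.7, 359.1, 94.8]
orientation: [[0.062, 0.998, 0.0], [0.998, -0.062, -0.001], [-0.001, 0.0, -1.0]]
wrist_force: [-0.0, -0.2, -0.0]
finger_gap: 14.0
finger_force: 0.0
t: 7.63
position: [587.2, 359.1, 95.2]
orientation: [[0.062, 0.998, -0.002], [0.998, -0.062, -0.003], [-0.003, -0.002, -1.0]]
wrist_force: [1.0, -0.3, 0.7]
finger_gap: 14.1
finger_force: 0.0
[  0.29518976 186.42446673  95.19487517] [ 0.96164824 -0.32282538  0.65609881]
shift cm [-3.64 -0.03 -0.17] turn -0.04
shift cm [-7.44 -0.03 -0.36] turn -0.04
shift cm [-8.64 -0.02  0.14] turn -0.04
shift cm [-9.54 -0.02  1.25] turn -0.04
shift cm [-10.04  -0.02   2.55] turn -0.04
```

```bash
python3 -m creep '[[-1.5,0,-0.2,0],[-3,0,-0.3,0],[-4.2,0,-0.3,0],[-5.2,0,-0.3,0],[-6.2,0,-0.3,0],[-7.2,0,-0.3,0],[-8,0,-0.1,0],[-8.7,0,0.2,0],[-9.2,0,0.8,0],[-9.6,0,1.4,0],[-9.9,0,2,0],[-10,0,2.4,0]]'
python3 - <<'E'
from h import *
im,d,m=grab('wrist','w5.png'); s=bot.state(); print(tr(s['position']),s['wrist_force'])
E
```

```text
t: 8.63
position: [581.0, 260.6, 70.8]
orientation: [[0.06, 0.998, -0.001], [0.998, -0.06, -0.001], [-0.001, -0.001, -1.0]]
wrist_force: [0.7, -1.3, 0.6]
finger_gap: 14.0
finger_force: 0.4
[-0.22570587 87.74270009 70.19402489] [-0.46464219 -1.08090786 -0.82555478]
```

View pics/w5.png

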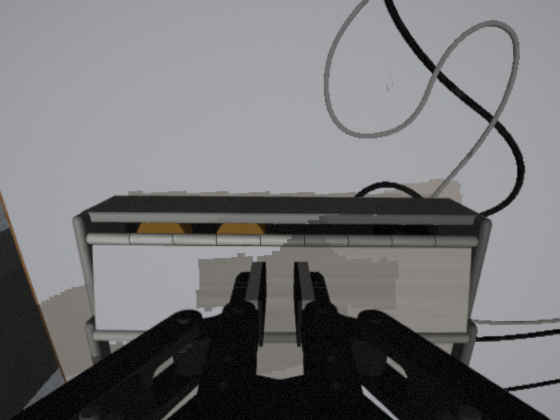

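The flap has come over: white plate between rows 245 and 335. It isn't clear yet which bar is its free edge, so I check the depth profile.

Run:
```python
from h import *
np.set_printoptions(precision=1,suppress=True)
im,d,m=grab('wrist'); X=tr(cloud(m,d)); 
for v in (198,205,212,217,222,228,234,240,246,255,270,285,300,315,325,332,336,340,350): print(v,X[v,150],X[v,440],im[v,440])
s=bot.state(); print(tr(s['position']),s['wrist_force'])
```

```text
198 [-78.2 119.3  21.5] [101.4 118.2  15.5] [78 81 84]
205 [-72.  119.4  37. ] [ 93.3 118.3  31.9] [39 37 38]
212 [-67.2 119.1  49.2] [ 86.2 118.6  46.5] [33 35 33]
217 [-66.5 117.1  51.6] [ 84.7 116.9  50. ] [78 81 79]
222 [-67.8 113.6  49.4] [ 84.8 114.4  50.7] [75 77 76]
228 [-75.4 104.3  33.3] [103.2  99.1  18. ] [26 24 21]
234 [-66.1 109.1  55.3] [103.1  95.5  19.5] [27 28 26]
240 [-65.7 106.5  57.1] [ 82.6 107.1  57.7] [ 98 101 102]
246 [-66.3 103.   56.6] [ 83.7 103.3  56.6] [73 78 78]
255 [-66.2  98.7  58.4] [83.9 98.8 57.8] [127 133 135]
270 [-66.3  91.2  60.6] [83.8 91.5 60.5] [126 131 135]
285 [-66.8  83.2  61.9] [84.6 83.4 61.7] [127 131 136]
300 [-66.9  75.7  64.4] [85.1 75.4 63.4] [127 133 136]
315 [-67.5  67.3  65.5] [85.5 67.5 65.3] [125 131 134]
325 [-67.8  61.8  66.6] [86.  61.9 66.3] [128 134 137]
332 [-41.9  99.7 119.7] [85.8 58.7 67.9] [84 87 88]
336 [-40.3 101.1 123.4] [85.3 57.4 69.4] [83 85 87]
340 [-40.2 100.  124. ] [85.6 55.  69.6] [ 96 100  99]
350 [-38.7  99.5 127.9] [ 49.2 100.5 128.9] [1 0 3]
[-0.3 88.3 70.7] [-0.1 -0.2  0.4]
```

```bash
python3 -m creep '[[0,0,-2,0],[0,0,-5,0],[3,0,-8,0],[7,0,-11,0],[11,0,-13,0],[15,0,-13,0],[18,0,-13,0],[18,0,-13,0]]'
python3 - <<'E'
from h import *
np.set_printoptions(precision=1,suppress=True)
s=bot.state(); print(tr(s['position']))
im,d,m=grab('top'); np.savez('top1',im=im,d=d); im2,d2,m2=grab('wrist'); np.savez('w6',im=im2,d=d2)
print('wcam',tr(-np.array(m2['R']).T@np.array(m2['t'])),m2['R'][2])
A=cv2.resize(im[160:260,140:260],None,fx=4.5,fy=4.5,interpolation=cv2.INTER_CUBIC)
cv2.imwrite('pics/c1.png',A); cv2.imwrite('pics/c2.png',im2)
X=tr(cloud(m,d)); 
for a in (-60,0,60):
    q=X[(abs(X[...,0]-a)<6)&(X[...,1]>30)&(X[...,1]<130)]; q=q[np.argsort(q[:,1])]; print(a,q[::max(1,len(q)//25),1:].round().tolist())
E
```

```text
t: 9.4
position: [588.4, 453.3, 202.0]
orientation: [[0.048, 0.999, -0.001], [0.999, -0.048, 0.007], [0.007, -0.001, -1.0]]
wrist_force: [-2.4, 1.3, -0.7]
finger_gap: 13.9
finger_force: 0.0
[ -4.2 280.6 202. ]
wcam [ -2.8 355.1 336.6] [-0.  -0.3 -1. ]
-60 [[30.0, 52.0], [34.0, 55.0], [37.0, 55.0], [40.0, 55.0], [42.0, 54.0], [45.0, 54.0], [49.0, 58.0], [52.0, 58.0], [54.0, 67.0], [55.0, 55.0], [58.0, 67.0], [62.0, 66.0], [65.0, 67.0], [68.0, 65.0], [72.0, 62.0], [75.0, 64.0], [79.0, 64.0], [81.0, 61.0], [86.0, 61.0], [90.0, 60.0], [93.0, 59.0], [97.0, 61.0], [101.0, 57.0], [103.0, 58.0], [112.0, 47.0], [113.0, 49.0], [118.0, 49.0]]
0 [[30.0, 57.0], [33.0, 55.0], [35.0, 58.0], [38.0, 57.0], [41.0, 55.0], [43.0, 53.0], [46.0, 57.0], [49.0, 55.0], [53.0, 58.0], [54.0, 69.0], [55.0, 70.0], [57.0, 74.0], [61.0, 69.0], [64.0, 67.0], [67.0, 68.0], [70.0, 64.0], [73.0, 63.0], [77.0, 65.0], [81.0, 61.0], [83.0, 62.0], [86.0, 61.0], [89.0, 58.0], [94.0, 59.0], [97.0, 58.0], [100.0, 54.0], [103.0, 54.0], [105.0, 59.0], [113.0, 49.0], [114.0, 51.0], [117.0, 52.0]]
60 [[30.0, 57.0], [34.0, 59.0], [36.0, 56.0], [39.0, 57.0], [42.0, 54.0], [46.0, 57.0], [49.0, 57.0], [52.0, 58.0], [54.0, 56.0], [55.0, 56.0], [60.0, 67.0], [62.0, 68.0], [66.0, 68.0], [69.0, 65.0], [72.0, 62.0], [75.0, 61.0], [79.0, 65.0], [82.0, 63.0], [85.0, 63.0], [88.0, 62.0], [91.0, 59.0], [94.0, 58.0], [97.0, 57.0], [99.0, 56.0], [103.0, 54.0], [106.0, 57.0], [112.0, 41.0], [115.0, 50.0]]
```

View pics/c1.png

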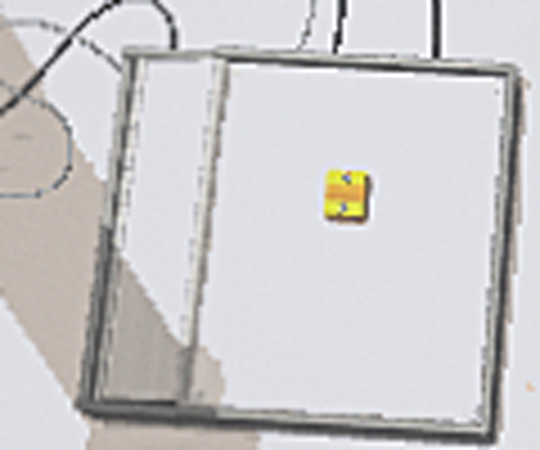

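The crop shows the flap nearly shut, with its free edge around column 205, the deck clear and the insert in place at (347,195). Depth puts the free edge about 12 mm above shut, so I press it down.

```bash
python3 -m creep '[[0,0,0,0],[0,0,0,0],[0,0,0,0]]'
python3 - <<'E'
from h import *
s=bot.state(); print(tr(s['position']),s['wrist_force']); off(0,77,100); off(0,77,72); off(0,77,62)
E
```

```text
t: 9.75
position: [592.8, 439.2, 202.2]
orientation: [[0.062, 0.998, 0.0], [0.998, -0.062, -0.001], [-0.001, 0.0, -1.0]]
wrist_force: [0.7, -0.1, -0.6]
finger_gap: 13.7
finger_force: 0.0
[  1.04261784 266.77186665 202.18988098] [ 0.67601361 -0.11437247 -0.64373389]
shift cm [-18.97  -0.09  10.23] turn -0.06
shift cm [-18.97  -0.09  13.03] turn -0.06
shift cm [-18.97  -0.09  14.03] turn -0.06
```

```bash
python3 -m creep '[[-3,0,1,0],[-7,0,3,0],[-11,0,5,0],[-15,0,7,0],[-18,0,9,0],[-19,0,10.5,0],[-19,0,11.5,0],[-19,0,12,0],[-19,0,12,0]]'; python3 -m creep '[[0,0,0.3,0],[0,0,0.6,0],[0,0,0.9,0],[0,0,1.2,0],[0,0,1.5,0],[0,0,1.7,0],[0,0,1.7,0]]';  python3 - <<'E'
from h import *
np.set_printoptions(precision=1,suppress=True)
s=bot.state(); print(tr(s['position']),s['wrist_force'])
im,d,m=grab('wrist'); X=tr(cloud(m,d))
for v in range(225,375,8): print(v,X[v,150],X[v,440])
E
```

```text
t: 10.5
position: [580.4, 252.5, 81.5]
orientation: [[0.059, 0.998, -0.001], [0.998, -0.059, 0.0], [0.0, -0.001, -1.0]]
wrist_force: [0.4, 0.6, -0.2]
finger_gap: 14.1
finger_force: 0.0
t: 11.08
position: [580.6, 251.5, 64.7]
orientation: [[0.06, 0.998, -0.001], [0.998, -0.06, -0.0], [-0.0, -0.0, -1.0]]
wrist_force: [-0.1, 0.3, -0.2]
finger_gap: 13.8
finger_force: 0.0
[ 0.3 78.7 64.7] [-0.1  0.3 -0.2]
225 [-61.4 107.7  57.5] [ 79.3 107.9  57. ]
233 [-62.4 103.2  56.5] [ 80.1 103.6  56.8]
241 [-63.4  98.5  55.4] [80.8 99.3 56.7]
249 [-63.5  94.6  56.4] [81.4 95.2 57. ]
257 [-63.9  90.4  56.8] [82.4 90.5 56.5]
265 [-64.7  85.6  56.2] [83.1 86.1 56.6]
273 [-65.5  80.9  55.9] [83.1 82.2 57.8]
281 [-65.7  76.7  56.8] [84.6 76.9 56.6]
289 [-66.3  72.   56.7] [85.9 71.6 55.7]
297 [-66.8  67.4  57. ] [86.6 66.9 55.9]
305 [-67.7  62.2  56.6] [86.8 62.7 57. ]
313 [-67.7  58.1  57.9] [87.6 57.7 57.1]
321 [-67.9  53.7  58.9] [87.4 53.9 58.9]
329 [-41.5  91.2 113.5] [89.4 47.4 57.1]
337 [-40.2  90.8 117. ] [90.3 42.1 57.1]
345 [-38.   92.1 122.1] [91.5 36.2 56.6]
353 [-37.5  90.6 123.9] [ 49.5  90.8 124. ]
361 [-35.8  91.5 128.1] [ 47.6  91.4 127.9]
369 [-36.8  87.5 126.9] [ 47.   90.1 129.6]
```

```bash
for i in 1; do python3 -m creep '[[0,0,0.1,0],[0,0,0.2,0],[0,0,0.2,0]]'; done
python3 - <<'E'
from h import *
print(bot.state()['wrist_force'])
E
```

```text
t: 11.38
position: [581.0, 251.5, 64.3]
orientation: [[0.06, 0.998, -0.0], [0.998, -0.06, 0.001], [0.001, -0.0, -1.0]]
wrist_force: [-4.6, -0.8, 10.2]
finger_gap: 13.6
finger_force: 4.9
[-4.64341182 -0.79321279 10.18393237]
```

```bash
python3 -m creep '[[0,0,0.1,0],[0,0,0.1,0],[0,0,0.1,0]]'; python3 -m creep '[[0,0,-1,0],[0,0,-3,0],[0,0,-6,0],[3,0,-9,0],[7,0,-12,0],[11,0,-13,0],[15,0,-13,0],[18,0,-13,0],[18,0,-13,0],[18,0,-13,0],[18,0,-13,0]]'
python3 - <<'E'
from h import *
np.set_printoptions(precision=1,suppress=True)
im,d,m=grab('top'); X=tr(cloud(m,d)); cv2.imwrite('pics/c3.png',cv2.resize(im[140:280,120:280],None,fx=4,fy=4,interpolation=cv2.INTER_CUBIC))
for a in (-60,0,60): print(a,[np.nanmedian(X[(abs(X[...,0]-a)<25)&(abs(X[...,1]-y)<6)][:,2]).round(1) for y in (62,74,86,98)])
hsv=cv2.cvtColor(im,cv2.COLOR_BGR2HSV); mk=np.zeros(im.shape[:2],np.uint8); mk[177:252,189:247]=(hsv[177:252,189:247,1]>70); n,l,st,ce=cv2.connectedComponentsWithStats(mk)
print([(st[i,4],tr(onplane(m,ce[i:i+1],70))) for i in range(1,n) if st[i,4]>40]); print(bot.state()['wrist_force'])
E
```

```text
t: 11.63
position: [581.0, 251.6, 64.3]
orientation: [[0.06, 0.998, -0.0], [0.998, -0.06, 0.001], [0.001, -0.0, -1.0]]
wrist_force: [-5.8, -2.5, 17.9]
finger_gap: 14.1
finger_force: 8.6
t: 12.55
position: [591.6, 430.4, 191.8]
orientation: [[0.06, 0.998, -0.0], [0.998, -0.06, -0.001], [-0.001, -0.0, -1.0]]
wrist_force: [0.7, 0.0, -0.5]
finger_gap: 13.9
finger_force: 0.0
-60 [np.float64(56.7), np.float64(56.3), np.float64(55.8), np.float64(56.1)]
0 [np.float64(56.8), np.float64(56.2), np.float64(56.1), np.float64(56.1)]
60 [np.float64(56.8), np.float64(55.8), np.float64(56.4), np.float64(56.3)]
[(np.int32(100), array([[ 23.2, -24.6,  70. ]]))]
[ 0.3 -0.7  0.1]
```

View pics/c3.png

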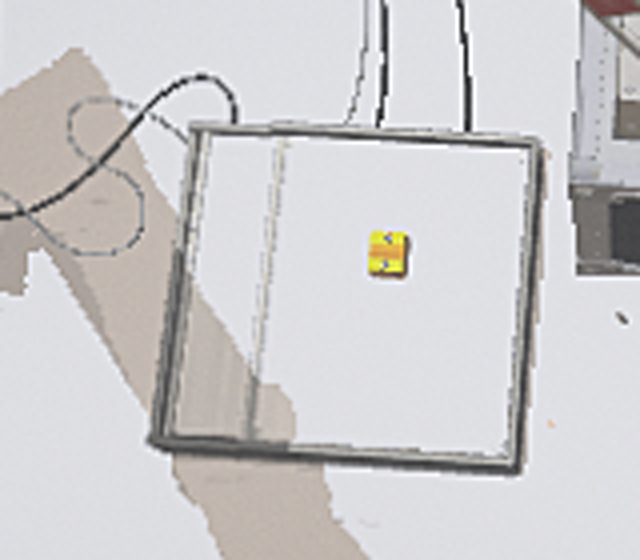

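The flap lies flat, level at 56 mm, with its edge along columns 250 to 283. The deck is clear except for the insert at (388,254), which hasn't moved, so I'm handing in.

```bash
python3 -c "from station import bot; print(bot.close_job())"
```

```text
the job is handed in; nothing more can be done
None
```

The job is handed in: all three pucks are in the trough, the flap reads flat at 56 mm (fully shut), and the insert is where it started, at about 12.6 s on the robot's clock.

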